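Turn up the shoe-shelf light at its dimmer wheel

ROBOT

A 7-joint arm with a two-finger parallel gripper is mounted at the origin on the work surface. World frame = base frame: x ahead of the robot, y to its left, z up, the work surface at z = 0. Lengths are in m, angles in rad, forces in N, time in s.
With the tool pointing down it reaches from about 0.425 to 0.925 m from the base axis. Payload 6.8 kg.
Tool frame: the origin (TCP) lies midway between the tips of the shut fingers; the grasp point (between the pads) lies 19 mm behind it; z points along the fingers, y is the line along which they close (so a half turn about z gives the same grasp; the last joint's range is limited). The gripper opens to 85 mm and grips with 20 to 120 N. Pads are 22 mm wide; open, the fingers measure 114 mm over their backs; the gripper's body (76 mm by 85 mm) begins 54 mm behind the grasp point. The pads swing forward as they close: fully open they stand 13 mm farther back than shut.
Start: joints at [1.055, 0.477, 0.022, 1.555, -0.011, 1.109, -0.083], TCP at [0.268, -0.62, 0.231] pointing down, gripper open.
Joint ranges: [-2.96, 2.96], [-0.34, 2.1], [-1.41, 1.46], [0.24, 2.44], [-1.37, 4.51], [0.17, 1.92], [-2.96, 2.96]. Speed limits (rad/s): [2.39, 2.39, 3.14, 3.14, 3.14, 3.14, 3.14].

INTERFACE

Orientations are given as a rotation vector (axis times angle).
In Python, from bench import r gives the robot as it stands.
- The arm moves only by the tool servo_tool, never from a script. Its arguments are lists of equal length, an entry for each row: "turn": the turn, a rotation vector about the world's x, y, z in units of 5 degrees (1.0 is 5 degrees), a list of three; "slide": the shift along the world's x, y, z in units of 30 mm (1.0 is 30 mm), a list of three; "hand": the opening, from 0 (shut) to 1 (fully open). In form: {"turn": [[rx, ry, rz], ...], "slide": [[dx, dy, dz], ...], "hand": [hand, ...]}. A call has 1 to 8 rows; each row is the pose to reach, as a shift and turn from the pose commanded when the call began; what a row does not reach only later rows make up. A row lasts 1/8 s, in which the tool goes at most 62.5 mm and 10.7 degrees, less where a joint would pass 70% of its speed; a pose out of reach is approached as far as the arm can. A call with a gripper value outside its range is refused whole. The fingers move at their own pace and stop on an object; "squeeze" is the grip in N (left out, the last holds). Time passes only in rows, so rows that repeat a pose let the fingers close. It gives the time, the measured TCP pose, the force, the opening and the grip force at its end, in the units of the state.
- r.get_obs(): the state, without advancing time (a new reading comes with each control period).
- r.grab_frame(name): name is "scene" or "top"; returns (picture, depth): 400x640x3 uint8, red, green, blue; 400x640 float32, m along the optical axis (not along the pixel's ray), 0 where there is no reading.
- r.get_calibration(name): a dict with "fovy" (degrees; the focal length in pixels is half the picture's height over the tangent of half this angle, whatever the lens; pixels are square), "cx", "cy" (the principal point, pixels), "R" (3x3) and "t" (3): a world point X has camera coordinates R X + t. Camera axes: x right, y down, z forward; pixel columns grow to the right and rows downward; lengths in m; the calibration is good to about 2 mm. A picture is of the moment at which its call begins. get_calibration takes no time and is no camera call.
- r.hand_in(): hands the job in; it is judged then, once.
The state is a dict: "clock": time; "joints": joint angles; "qvel": joint speeds; "tau": joint torques, N m; "tcp_pos": TCP position; "orientation": TCP orientation; "contact_force": force on the tool from outside, world axes, zero at the start; "moment": the same for the moment, N m; "grip_width": finger opening in m; "gripper_force": force on a finger pad.
Only numpy, scipy, OpenCV 4.12 (cv2) and the standard library are available. Lean on these libraries where they do the work, as an engineer would, in place of code of your own. Each camera call takes 0.05 s, during which the arm holds its last target. There are 200 camera calls.

TASK

The blue-capped dimmer on the closet's dressing table works the shoe-shelf light. Roll its black knurled wheel by the edge, clockwise seen from above, click by click until the white line on the wheel points at the big orange tick of the blue cap's scale. Leave the white-capped and the green-capped dimmers as they are set.

Things in the scene. Friction and masses are not known exactly. Their poses are not given: they have to be found in the camera images.
- blue_wheel (a joint): Blue-capped dimmer's wheel, rad: 0 at the scale's first tick, growing clockwise seen from above, stop at 2.932 (eighth tick). One click = one tick = 0.419 rad (24 degrees); the wheel springs into each click and stays. The orange tick, the sixth, is at 2.094; the start is about two to four clicks short of it. About 1 N along the rim moves it over a click.
- blue_centre (a point): Centre of the black wheel, 27 mm above the table; z up. The dimmer is a puck fixed to the table: grey foot (62 mm wide, 16 high), wheel (80 mm over its knurl, 17 to 37 mm high, overhanging the foot), fixed blue cap (52 mm wide, top at 44) with the scale; white line on the wheel just outside the cap. Nothing else within 50 mm of the rim, nothing over 75 mm tall within 100 mm.
- white_line (a point): Outer part of the white line on the wheel of the white-capped dimmer: a point on the wheel's top 33.5 mm from its axis, 38 mm above the table. This dimmer is the same puck with a white cap; its wheel is not to be turned.
- green_line (a point): The same point on the wheel of the green-capped dimmer, which is not to be turned.
Things that resemble listed ones, but are neither listed nor needed, are in the scene too. What is shaped like the part that bears blue_wheel but red is not meant.

How it is judged:
By the outcome, as a careful person would: the job done as asked, in the order asked, and still so for the second after the job is handed in, with the robot touching nothing.
It also fails if it takes over 51 s, if anything falls off the work surface, if the arm or the gripper's body presses on something with over 40 N, if the wrist force passes 120 N, or if a joint passes its speed limit or range.

## Working session

There is one attempt and no reset: what is moved stays moved. The work goes in short steps, Python scripts to look and compute and a tool call to move; the robot and the scene stay as the last step left them, time stands still between calls to the robot, and variables do not carry over. Pictures are saved under pics/ and viewed, at most 10 in all, crops included, and the job is handed in when it is done.

Besides the shell and the picture viewer there is one more tool, called by a JSON object that holds its "name" and its "arguments". servo_tool: Moves the arm, as the interface text tells. Its arguments: {"type":"object","properties":{"turn":{"type":"array"},"slide":{"type":"array"},"hand":{"type":"array"},"squeeze":{"type":"number"}},"required":["turn","slide","hand"]}

```bash
mkdir -p pics; cat > h.py <<'E'
import numpy as np, cv2
from bench import r
def ray(name,uv,z):
    c=r.get_calibration(name); f=200/np.tan(np.radians(c["fovy"])/2)
    R=np.array(c["R"]);t=np.array(c["t"]); o=-R.T@t
    d=R.T@np.array([(uv[0]-c["cx"])/f,(uv[1]-c["cy"])/f,1]); return o+d*(z-o[2])/d[2]
def proj(name,X):
    c=r.get_calibration(name); f=200/np.tan(np.radians(c["fovy"])/2)
    p=np.array(c["R"])@X+np.array(c["t"]); return p[:2]/p[2]*f+[c["cx"],c["cy"]]
E
python3 - <<'E'
from h import *
for n in("top","scene"):
    p,d=r.grab_frame(n); np.save(n+".npy",p); cv2.imwrite(f"pics/{n}1.png",p[:,:,::-1]); print(r.get_calibration(n))
    hsv=cv2.cvtColor(p,cv2.COLOR_RGB2HSV)
    m=cv2.inRange(hsv,(100,120,50),(125,255,255))
    k,l,s,c=cv2.connectedComponentsWithStats(m)
    for i in range(1,k):
        if s[i,4]>30: print(n,s[i],c[i],ray(n,c[i],.044))
print(r.get_obs())
E
```

```text
{'fovy': 44.80439809923159, 'cx': 323.790998311539, 'cy': 205.2352076248203, 'R': array([[ 0.01963487, -0.99978711,  0.00634047],
       [-0.99807948, -0.0199732 , -0.05863798],
       [ 0.05875214, -0.00517694, -0.99825918]]), 't': array([0.03652607, 0.45001744, 0.95282612])}
top [218 177  26  26 399] [229.99498747 190.7443609 ] [0.47174897 0.22695678 0.044     ]
top [265 241  23  20 279] [275.31899642 252.1218638 ] [0.35560701 0.13663649 0.044     ]
{'fovy': 51.21449566727523, 'cx': 315.9529920290647, 'cy': 200.50728691022454, 'R': array([[ 0.0417207 ,  0.99909108, -0.00874049],
       [ 0.6268312 , -0.03298591, -0.77845654],
       [-0.7780373 ,  0.02699894, -0.62763765]]), 't': array([-0.06657771, -0.25029885,  1.08395824])}
scene [348 161  26  15 202] [360.47029703 166.2970297 ] [0.35897124 0.13539457 0.044     ]
scene [408 196  30  19 337] [423.19287834 203.59643917] [0.47401732 0.22564534 0.044     ]
{'clock': 0.1, 'joints': array([ 1.05487571,  0.47774382,  0.02235114,  1.55631229, -0.01149509,
        1.109308  , -0.08309718]), 'qvel': array([-2.08318982e-03, -1.32036000e-03,  1.98543592e-03, -2.22630583e-03,
       -8.89352264e-05,  1.83183521e-04, -8.03577706e-04]), 'tau': array([ 4.87750236e-03, -5.97761786e+01,  1.61429219e+00, -2.81953096e+01,
        1.29552896e-02,  5.08534518e-03,  3.60818575e-06]), 'tcp_pos': array([ 0.26749142, -0.61917296,  0.23042243]), 'orientation': array([-3.07495456e+00, -6.35880967e-01,  7.17825603e-04]), 'contact_force': array([ 0.08578185, -0.26062447, -0.58217566]), 'moment': array([ 0.01723747, -0.02723811, -0.05312266]), 'gripper_force': 0.0, 'grip_width': 0.08536127089445969}
```

View pics/top1.png

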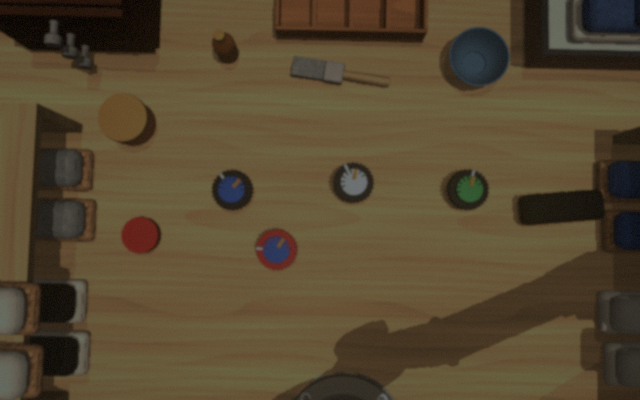

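View pics/scene1.png

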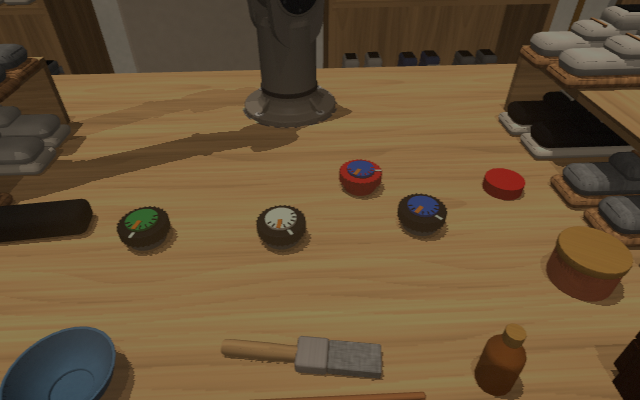

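The top view shows the blue dimmer at (231,189) and the look-alike red one at (276,249). The white one is at (353,182) and the green one at (468,188). The scene view has the blue dimmer at (422,212). Next I'll measure the line and tick angles and view enlarged crops.

```bash
cat >> h.py <<'E'
def meas(n,p,C):
    # C: blue centre xy; returns (angle deg clockwise from above: white line, orange tick)
    hsv=cv2.cvtColor(p,cv2.COLOR_RGB2HSV).astype(int); H,S,V=hsv[...,0],hsv[...,1],hsv[...,2]
    out={}
    u0=proj(n,np.array([*C,.04])).astype(int)
    for nm,z,lo,hi in(("white",.038,.027,.042),("orange",.0445,.0,.027)):
        A=[]
        for v in range(u0[1]-40,u0[1]+40):
            for u in range(u0[0]-40,u0[0]+40):
                X=ray(n,(u,v),z)[:2]-C; rr=np.hypot(*X)
                if lo<rr<hi:
                    h,s,vv=hsv[v,u]
                    w= vv*(255-s)/255 if nm=="white" else (vv if (h<22 and s>70) else 0)
                    A.append((X[0],X[1],rr,w))
        A=np.array(A); t=A[:,3].max()*.6; B=A[A[:,3]>t] 
        m=np.average(B[:,:2],axis=0,weights=B[:,3]); 
        out[nm]=(len(B),round(t),m.round(4),round(float(np.degrees(np.arctan2(-m[1],m[0]))),1))
    return out
E
python3 - <<'E'
from h import *
for n in("top","scene"):
    p=np.load(n+".npy"); hsv=cv2.cvtColor(p,cv2.COLOR_RGB2HSV)
    uv=(231,189) if n=="top" else (422,205)
    # wheel+cap outline: dark or blue
    m=((hsv[...,2]<55)|(cv2.inRange(hsv,(100,120,50),(125,255,255))>0)).astype(np.uint8)
    k,l,s,c=cv2.connectedComponentsWithStats(m); i=l[uv[1],uv[0]]; print(n,s[i],c[i],ray(n,c[i],.027))
    C0=ray(n,c[i],.035)[:2]
    print(C0,meas(n,p,np.array([.472,.2265])))
    a=p[uv[1]-30:uv[1]+30,uv[0]-30:uv[0]+30]
    cv2.imwrite(f"pics/{n}c.png",np.clip(cv2.resize(a,(400,400),interpolation=cv2.INTER_CUBIC).astype(int)*(1.8 if n=="top" else 1.2),0,255)[:,:,::-1].astype(np.uint8))
a=np.hstack([cv2.imread("pics/topc.png"),cv2.imread("pics/scenec.png")]); cv2.imwrite("pics/both.png",a)
E
```

```text
top [ 213  170   40   40 1026] [232.22222222 190.68615984] [0.47339608 0.22580915 0.027     ]Traceback (most recent call last):
  File "<stdin>", line 9, in <module>
  File "h.py", line 19, in meas
    X=ray(n,(u,v),z)[:2]-C; rr=np.hypot(*X)
      ~~~^^^^^^^^^^^
  File "h.py", line 4, in ray
    c=r.get_calibration(name); f=200/np.tan(np.radians(c["fovy"])/2)
ValueError: time passes only in moves, steps and waits
```

```bash
sed -i 's/c=r.get_calibration(name);/c=CAL[name];/; s/^from bench import r$/from bench import r\nCAL={n:r.get_calibration(n) for n in("top","scene")}/' h.py
python3 - <<'E'
from h import *
for n in("top","scene"):
    p=np.load(n+".npy"); hsv=cv2.cvtColor(p,cv2.COLOR_RGB2HSV)
    uv=(231,189) if n=="top" else (422,205)
    m=((hsv[...,2]<(55 if n=="top" else 75))|(cv2.inRange(hsv,(100,120,50),(125,255,255))>0)).astype(np.uint8)
    k,l,s,c=cv2.connectedComponentsWithStats(m); i=l[uv[1],uv[0]]; print(n,s[i],c[i],ray(n,c[i],.027))
    print(meas(n,p,np.array([.472,.2265])))
    a=p[uv[1]-30:uv[1]+30,uv[0]-30:uv[0]+30]
    cv2.imwrite(f"pics/{n}c.png",np.clip(cv2.resize(a,(400,400),interpolation=cv2.INTER_CUBIC).astype(int)*(1.8 if n=="top" else 1.2),0,255)[:,:,::-1].astype(np.uint8))
a=np.hstack([cv2.imread("pics/topc.png"),cv2.imread("pics/scenec.png")]); cv2.imwrite("pics/both.png",a)
E
```

```text
top [ 213  170   40   40 1026] [232.22222222 190.68615984] [0.47339608 0.22580915 0.027     ]
{'white': (66, 56, array([0.005 , 0.0274]), -79.7), 'orange': (27, 61, array([ 0.0152, -0.0104]), 34.5)}
scene [ 398  194   49   45 1584] [421.24494949 215.27967172] [0.48388892 0.22257764 0.027     ]
{'white': (102, 72, array([-0.0184,  0.0094]), -153.0), 'orange': (46, 83, array([ 0.0019, -0.0045]), 67.0)}
```

View pics/both.png

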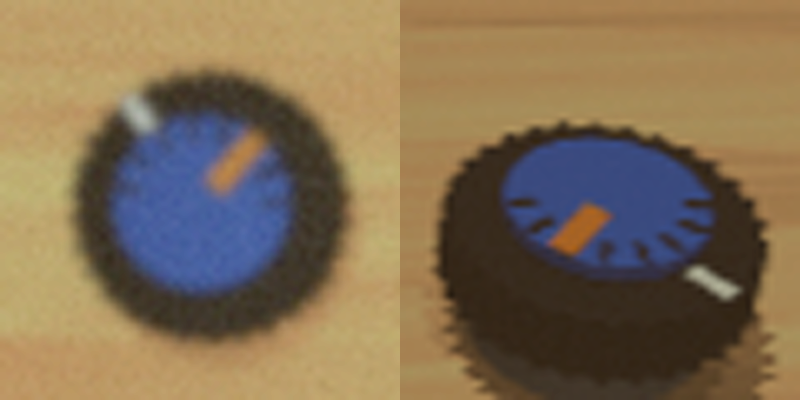

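The white line lies about 79° before the orange tick, so roughly 3 clicks. In the crop, the top view has the line at (140,115) and the orange tick at (237,162). My plan is to grip the wheel across its rim and turn it. I'll move closer now and refine the centre from the stored frames.

{"name": "servo_tool", "arguments": {"turn": [[0, 0, 1.2], [0, 0, 2.5], [0, 0, 3.7], [0, 0, 5], [0, 0, 6.2], [0, 0, 7.5], [0, 0, 8.7], [0, 0, 10]], "slide": [[0.9, 1.8, 0], [1.8, 3.6, 0], [2.6, 5.4, 0], [3.5, 7.2, 0], [4.4, 9, 0], [5.2, 10.9, 0], [6.1, 12.7, 0], [7, 14.5, 0]], "hand": [1, 1, 1, 1, 1, 1, 1, 1], "squeeze": 25}}

```text
clock: 1.1
tcp_pos: [0.478, -0.1829, 0.2312]
orientation: [2.516, 1.881, -0.0]
contact_force: [0.6, -0.4, -0.0]
grip_width: 0.0855
gripper_force: 0.0
```

```bash
python3 - <<'E'
from h import *
from scipy.optimize import least_squares
T=[]
for n in("top","scene"):
    p=np.load(n+".npy"); hsv=cv2.cvtColor(p,cv2.COLOR_RGB2HSV); H,S,V=[hsv[...,i].astype(int) for i in range(3)]
    uv=(231,189) if n=="top" else (422,205)
    m=cv2.inRange(hsv,(100,120,40),(130,255,255)); w=np.zeros_like(m); w[uv[1]-22:uv[1]+22,uv[0]-24:uv[0]+28]=1; m*=w
    pts=cv2.findNonZero(m)[:,0].astype(float); hull=cv2.convexHull(pts.astype(np.float32))
    W=np.array([ray(n,q,.044)[:2] for q in hull[:,0]]).astype(np.float32)
    f=least_squares(lambda a:np.hypot(W[:,0]-a[0],W[:,1]-a[1])-a[2],[.472,.2265,.026],loss="soft_l1",f_scale=.001).x
    C=f[:2]; print(n,"cap centre,r",f.round(4))
    G=[(u,v) for v in range(uv[1]-30,uv[1]+30) for u in range(uv[0]-30,uv[0]+30)]
    for nm,z,lo,hi in(("white",.0375,.027,.039),("orange",.0445,.0,.026)):
        B=[]
        for u,v in G:
            X=ray(n,(u,v),z)[:2]-C
            ok=(S[v,u]<75 and V[v,u]>85) if nm=="white" else (H[v,u]<25 and S[v,u]>90 and V[v,u]>60)
            if lo<np.hypot(*X)<hi and ok: B.append(X)
        if B: a=np.mean(B,axis=0); print(nm,len(B),a.round(4),np.degrees(np.arctan2(-a[1],a[0])).round(1))
print({k:np.round(r.get_obs()[k],4) for k in("clock","tcp_pos","orientation","contact_force","joints")})
E
```

```text
top cap centre,r [0.4745 0.2253 0.0241]
white 10 [0.0278 0.0207] -36.6
orange 27 [ 0.0134 -0.01  ] 36.6
scene cap centre,r [0.4768 0.2243 0.0244]
white 17 [0.0251 0.0214] -40.4
orange 35 [ 0.0114 -0.01  ] 41.4
{'clock': np.float64(1.1), 'tcp_pos': array([ 0.478 , -0.1829,  0.2312]), 'orientation': array([ 2.5162e+00,  1.8810e+00, -3.0000e-04]), 'contact_force': array([ 0.6115, -0.366 , -0.0495]), 'joints': array([ 0.5556,  0.2329, -0.3616,  1.9207,  0.0971,  1.0048, -0.1362])}
```

{"name": "servo_tool", "arguments": {"turn": [[0, 0, 1.8], [0, 0, 3.6], [0, 0, 5.3], [0, 0, 7.1], [0, 0, 8.9], [0, 0, 10.6]], "slide": [[0.2, 1.1, 0], [0.5, 2.3, 0], [0.7, 3.4, 0], [0.8, 4.5, 0], [0.9, 5.7, 0], [1, 6.8, 0]], "hand": [1, 1, 1, 1, 1, 1]}}

```text
clock: 1.85
tcp_pos: [0.5074, 0.0205, 0.2311]
orientation: [-1.41, -2.807, 0.0]
contact_force: [0.4, -0.4, -0.2]
grip_width: 0.0855
gripper_force: 0.0
```

{"name": "servo_tool", "arguments": {"turn": [[0, 0, 1.6], [0, 0, 3.2], [0, 0, 4.8], [0, 0, 6.4], [0, 0, 8], [0, 0, 9.6], [0, 0, 10.6], [0, 0, 10.6]], "slide": [[-0.2, 1.1, -0.5], [-0.3, 2.3, -1], [-0.5, 3.4, -1.6], [-0.7, 4.5, -2.3], [-0.9, 5.7, -3], [-1, 6.8, -3.8], [-1.07, 6.8, -4.4], [-1.07, 6.8, -4.4]], "hand": [1, 1, 1, 1, 1, 1, 1, 1]}}

```text
clock: 2.85
tcp_pos: [0.4743, 0.2229, 0.0978]
orientation: [-0.017, -3.138, 0.002]
contact_force: [0.8, 0.0, -0.3]
grip_width: 0.0854
gripper_force: 0.0
```

```bash
python3 - <<'E'
from h import *
from scipy.spatial.transform import Rotation as Ro
o=r.get_obs(); print(o["clock"],o["tcp_pos"],o["joints"].round(2),o["contact_force"].round(1))
M=Ro.from_rotvec(o["orientation"]).as_matrix(); print(M.round(3), np.degrees(np.arctan2(M[1,1],M[0,1])))
p,d=r.grab_frame("scene"); cv2.imwrite("pics/s2.png",cv2.resize(p[60:300,280:560],None,fx=2.5,fy=2.5)[:,:,::-1])
E
```

```text
2.85 [0.47426989 0.22286239 0.09783376] [ 0.06  0.52 -0.77  1.99  0.49  0.83  0.56] [ 0.8  0.  -0.3]
[[-1.     0.011 -0.004]
 [ 0.011  1.    -0.001]
 [ 0.004 -0.001 -1.   ]] 89.36677988162272
```

View pics/s2.png

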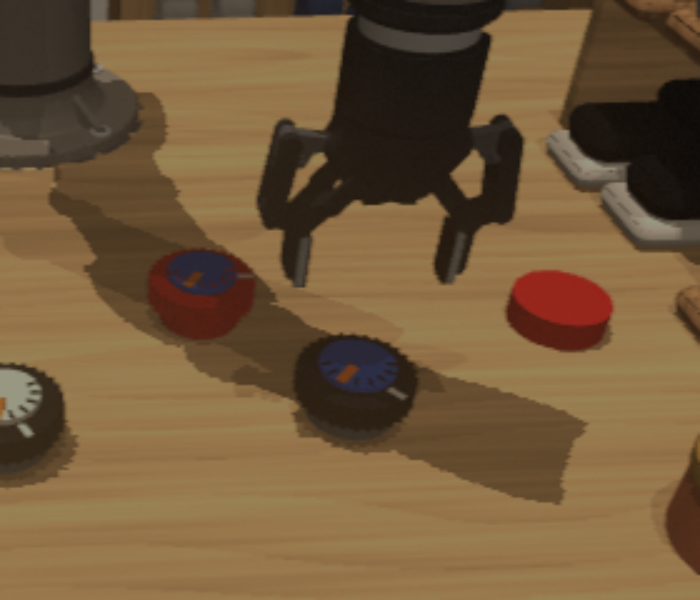

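The open gripper hangs above the blue dimmer: fingertips at crop (297,283) and (448,282), dimmer at (355,385). I'll check their relative alignment using the same camera.

```bash
python3 - <<'E'
from h import *
for z in(.098,.111):
    print(z,[ray("scene",(280+u/2.5,60+v/2.5),z).round(4) for u,v in((306,284),(440,280))])
E
```

```text
0.098 [array([0.4621, 0.1867, 0.098 ]), array([0.4624, 0.2733, 0.098 ])]
0.111 [array([0.4803, 0.1814, 0.111 ]), array([0.4805, 0.2651, 0.111 ])]
```

{"name": "servo_tool", "arguments": {"turn": [[0, 0, 0], [0, 0, 0], [0, 0, 0], [0, 0, 0]], "slide": [[0.05, 0.05, -0.5], [0.05, 0.05, -1.2], [0.05, 0.05, -1.5], [0.05, 0.05, -1.5]], "hand": [1, 1, 1, 1]}}

```text
clock: 3.4
tcp_pos: [0.4764, 0.2245, 0.0533]
orientation: [-0.017, -3.14, 0.001]
contact_force: [0.4, 0.7, 0.7]
grip_width: 0.0854
gripper_force: 0.0
```

{"name": "servo_tool", "arguments": {"turn": [[0, 0, 0], [0, 0, 0], [0, 0, 0], [0, 0, 0]], "slide": [[0, 0, -0.4], [0, 0, -0.7], [0, 0, -0.9], [0, 0, -1]], "hand": [1, 1, 1, 1]}}

```text
clock: 3.9
tcp_pos: [0.477, 0.2248, 0.0239]
orientation: [-0.017, -3.141, 0.0]
contact_force: [-0.0, 0.3, -0.1]
grip_width: 0.0852
gripper_force: 0.0
```

{"name": "servo_tool", "arguments": {"turn": [[0, 0, 0], [0, 0, 0], [0, 0, 0]], "slide": [[0, 0, -0.1], [0, 0, -0.2], [0, 0, -0.25]], "hand": [1, 1, 1]}}

```text
clock: 4.28
tcp_pos: [0.4771, 0.2249, 0.0167]
orientation: [0.017, 3.141, 0.0]
contact_force: [-0.2, -0.6, 0.3]
grip_width: 0.0856
gripper_force: 0.0
```

No contact. I'll go on down and close.

{"name": "servo_tool", "arguments": {"turn": [[0, 0, 0], [0, 0, 0], [0, 0, 0], [0, 0, 0]], "slide": [[0, 0, -0.15], [0, 0, -0.3], [0, 0, -0.45], [0, 0, -0.45]], "hand": [1, 1, 1, 1]}}

```text
clock: 4.78
tcp_pos: [0.4768, 0.2247, 0.0029]
orientation: [-0.017, -3.141, 0.001]
contact_force: [1.7, -0.4, 0.8]
grip_width: 0.0856
gripper_force: 0.0
```

{"name": "servo_tool", "arguments": {"turn": [[0, 0, 0], [0, 0, 0], [0, 0, 0], [0, 0, 0]], "slide": [[0, 0, 0], [0, 0, 0], [0, 0, 0], [0, 0, 0]], "hand": [0.85, 0.8, 0.8, 0.8], "squeeze": 20}}

```text
clock: 5.28
tcp_pos: [0.4773, 0.2262, 0.0038]
orientation: [0.016, 3.141, 0.003]
contact_force: [-1.8, 5.0, 4.3]
grip_width: 0.0794
gripper_force: 24.3
```

{"name": "servo_tool", "arguments": {"turn": [[0, 0, 0], [0, 0, -1], [0, 0, -2], [0, 0, -3], [0, 0, -4], [0, 0, -4.8], [0, 0, -4.8]], "slide": [[0, 0.06, 0], [0, 0.06, 0], [0, 0.06, 0], [0, 0.06, 0], [0, 0.06, 0], [0, 0.06, 0], [0, 0.06, 0]], "hand": [0.8, 0.8, 0.8, 0.8, 0.8, 0.8, 0.8]}}

```text
clock: 6.15
tcp_pos: [0.4771, 0.2251, 0.0037]
orientation: [0.673, 3.068, -0.004]
contact_force: [-4.0, -1.4, 11.4]
grip_width: 0.079
gripper_force: 24.8
```

```bash
python3 - <<'E'
from h import *
o=r.get_obs(); print(o["moment"].round(2),o["contact_force"].round(1),o["joints"].round(2))
p,d=r.grab_frame("scene"); cv2.imwrite("pics/s3.png",cv2.resize(p[130:250,350:490],None,fx=4,fy=4,interpolation=cv2.INTER_CUBIC)[:,:,::-1])
E
```

```text
[ 0.13  0.46 -0.03] [-4.  -1.4 11.4] [-0.12  0.64 -0.55  2.03  0.56  0.63  0.08]
```

View pics/s3.png

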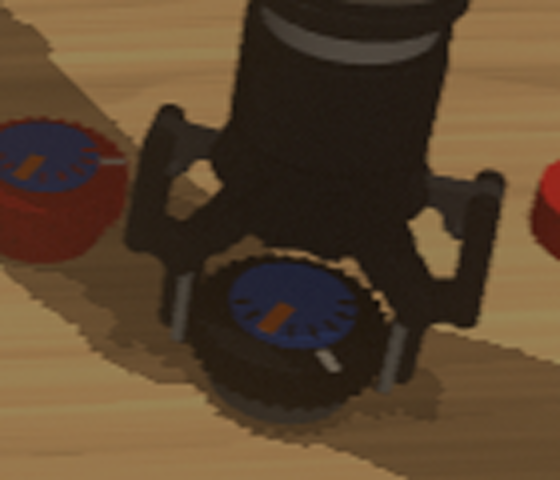

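The grip holds and the white line has moved on to crop (330,360), with the orange tick at (275,318). Two more clicks to go.

{"name": "servo_tool", "arguments": {"turn": [[0, 0, -1], [0, 0, -2], [0, 0, -3], [0, 0, -4], [0, 0, -4.8], [0, 0, -4.8]], "slide": [[0, 0, 0], [0, 0, 0], [0, 0, 0], [0, 0, 0], [0, 0, 0], [0, 0, 0]], "hand": [0.8, 0.8, 0.8, 0.8, 0.8, 0.8]}}

```text
clock: 6.95
tcp_pos: [0.4765, 0.2242, 0.0037]
orientation: [1.296, 2.861, -0.007]
contact_force: [-4.8, -3.7, 14.4]
grip_width: 0.0793
gripper_force: 25.0
```

{"name": "servo_tool", "arguments": {"turn": [[0, 0, -1], [0, 0, -2], [0, 0, -3], [0, 0, -4], [0, 0, -4.8], [0, 0, -4.8]], "slide": [[0, 0, 0], [0, 0, 0], [0, 0, 0], [0, 0, 0], [0, 0, 0], [0, 0, 0]], "hand": [0.8, 0.8, 0.8, 0.8, 0.8, 0.8]}}

```text
clock: 7.7
tcp_pos: [0.4755, 0.2235, 0.0036]
orientation: [1.862, 2.529, -0.01]
contact_force: [-8.2, -4.3, 17.4]
grip_width: 0.0798
gripper_force: 25.3
```

```bash
python3 - <<'E'
from h import *
o=r.get_obs(); print(o["moment"].round(2),o["contact_force"].round(1),o["joints"].round(2))
p,d=r.grab_frame("scene"); cv2.imwrite("pics/s4.png",cv2.resize(p[130:250,350:490],None,fx=4,fy=4,interpolation=cv2.INTER_CUBIC)[:,:,::-1])
E
```

```text
[-0.72  1.07 -0.01] [-8.2 -4.3 17.4] [-0.28  0.59 -0.35  2.04  0.37  0.57 -0.59]
```

View pics/s4.png

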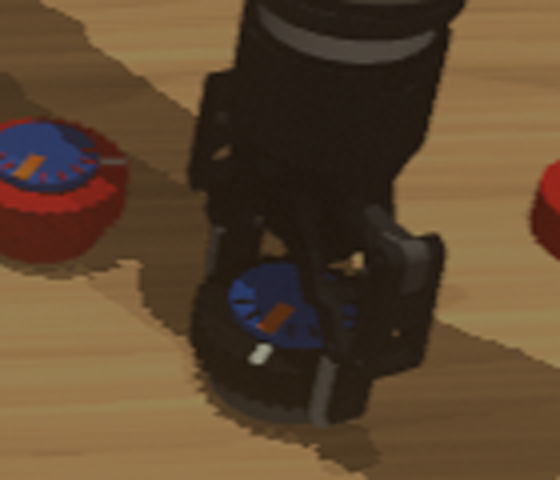

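The white line at crop (260,353) now lines up with the orange tick at (275,318). I'll release and lift.

{"name": "servo_tool", "arguments": {"turn": [[0, 0, 0], [0, 0, 0], [0, 0, 0], [0, 0, 0]], "slide": [[0, 0, 0], [0, 0, 0], [0, 0, 0], [0, 0, 0]], "hand": [1, 1, 1, 1]}}

```text
clock: 8.25
tcp_pos: [0.4771, 0.2265, 0.0031]
orientation: [-1.861, -2.531, 0.001]
contact_force: [-0.0, 0.3, 0.5]
grip_width: 0.0851
gripper_force: 0.0
```

{"name": "servo_tool", "arguments": {"turn": [[0, 0, 0], [0, 0, 0], [0, 0, 0], [0, 0, 0], [0, 0, 0], [0, 0, 0], [0, 0, 0], [0, 0, 0]], "slide": [[0, 0, 0.2], [0, 0, 0.5], [0, 0, 0.9], [0, 0, 1.5], [0, 0, 2.4], [0, 0, 3.6], [0, 0, 5], [0, 0, 6]], "hand": [1, 1, 1, 1, 1, 1, 1, 1]}}

```text
clock: 9.25
tcp_pos: [0.4775, 0.227, 0.1865]
orientation: [1.86, 2.53, 0.004]
contact_force: [-0.8, -0.1, 0.2]
grip_width: 0.0853
gripper_force: 0.0
```

{"name": "servo_tool", "arguments": {"turn": [[0, 0, 0], [0, 0, 0], [0, 0, 0], [0, 0, 0], [0, 0, 0], [0, 0, 0]], "slide": [[0.3, -1.5, 0], [0.6, -3, 0], [0.8, -4.5, 0], [1, -6, 0], [1, -7, 0], [1, -7, 0]], "hand": [1, 1, 1, 1, 1, 1]}}

```text
clock: 10.0
tcp_pos: [0.507, 0.0138, 0.1843]
orientation: [1.866, 2.526, -0.001]
contact_force: [0.0, 0.3, 0.2]
grip_width: 0.0854
gripper_force: 0.0
```

```bash
python3 - <<'E'
from h import *
p,d=r.grab_frame("scene"); a=cv2.resize(p[170:230,390:450],(390,390),interpolation=cv2.INTER_CUBIC)
b=cv2.resize(p[140:270,100:330],(690,390)); cv2.imwrite("pics/s5.png",cv2.resize(np.hstack([a,b]),(800,289))[:,:,::-1])
o=r.get_obs(); print(o["clock"],o["contact_force"].round(1),o["tcp_pos"])
E
```

```text
10.05 [-0.2  0.4  0.5] [0.50711708 0.01592243 0.18426803]
```

View pics/s5.png

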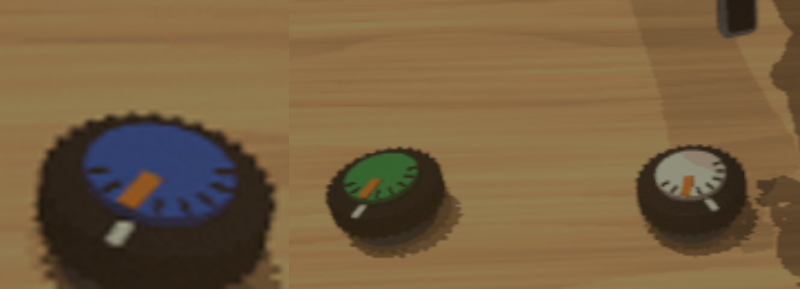

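The blue wheel's line (crop 120,233) sits right outside the orange tick (140,190). The green and white dimmers look as they did at the start.

```bash
python3 -c "
from bench import r
print(r.hand_in())"
```

```text
the job is handed in; nothing more can be done
None
```

I turned the blue-capped dimmer's wheel three clicks clockwise, so its white line points at the orange tick; the white and green dimmers were not touched, and the job was handed in at about 10 s (no verdict was returned).

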